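# Prop the recipe tablet on its stand and close the catches

### The job

Take the tablet out of the dowel rack and lean it, screen towards the front, in the middle of the wooden reading stand: lower edge on the base between lip and backrest, back resting against the leaning backrest; set it down gently instead of letting it fall back. Then, with the tablet let go, turn both catches by their grips until they are fully home in front of its lower corners. Leave everything else where it stands.

Things in the scene. Friction and masses are not known exactly. Their poses are not given: they have to be found in the camera images.
- tablet: Tablet computer, a slab 170 wide (y) x 120 high (z) x 12 mm thick (x), 0.32 kg; aluminium back, black screen on its -x face. It starts upright on its long edge in one of the rack's two slots, screen to the robot's side, underside 12 mm above the worktop. Origin: centre of its underside; z up the tablet, x from screen to back.
- tablet_top (a point): Middle of the tablet's upper edge, 120 mm up its z axis from its origin.
- stand: Pale wooden reading stand, fixed. Origin: worktop level, below the foot of the backrest's front face, midway along; x points from its open front to its back, y to its left, z up. Base from x = -60 to 70 mm, 280 mm along y, top 14 mm above the worktop. A lip 170 mm wide, 8 mm high stands on the base from x = -32 to -24 mm. A turning catch stands at each end of the lip.
- stand_seat (a point): On the base's top, at the foot of the backrest's front face, midway along; axes as the stand. The backrest (130 mm wide, 80 mm long, 8 mm thick) rises from here and leans back to +x, 25 degrees from vertical. The tablet's lower edge belongs just in front of this line, behind the lip. Let go, its foot may slide forward to the lip (lean 31 degrees).
- catch_left (a joint): Hinge of the stand's left (+y) catch. 0: open, its arm points to the stand's -x. Grows to the end stop at 1.45 rad: closed, arm along the lip in front of the tablet's lower corner. Closing turns it counter-clockwise seen from above. Vertical axis at x -34, y +118 mm of the stand. About 0.05 N m of friction; stays where left.
- catch_left_grip (a point): Centre of this catch's grip, an upright dark wood bar 52 long, 12 thick, 26 mm high (top 118 mm above the worktop), on a 10 mm steel stem on the catch's axis. The bar lies along this point's x, parallel to the catch's steel arm, and turns with it. The arm is 25 to 35 mm above the worktop and reaches 55 mm from the axis to this frame's -x.
- catch_right (a joint): Hinge of the stand's right (-y) catch. 0: open, its arm points to the stand's -x. Grows to the end stop at 1.45 rad: closed, arm along the lip in front of the tablet's lower corner. Closing turns it clockwise seen from above. Vertical axis at x -34, y -118 mm of the stand. About 0.05 N m of friction; stays where left.
- catch_right_grip (a point): Centre of this catch's grip, an upright dark wood bar 52 long, 12 thick, 26 mm high (top 118 mm above the worktop), on a 10 mm steel stem on the catch's axis. The bar lies along this point's x, parallel to the catch's steel arm, and turns with it. The arm is 25 to 35 mm above the worktop and reaches 55 mm from the axis to this frame's -x.
- rack: Wooden dowel rack, fixed: base 124 (x) x 150 (y) x 12 mm with two slots parallel to its y axis at x = -28 and +28 mm. Each slot is 18 mm wide between upright dowels (10 mm thick, tops 60 mm above the worktop) at y = -52 and +52 mm. Origin: centre of its underside. One slot holds the tablet, the other the serving board; which is which varies.
- serving_board: Serving board of dark wood with a hand slot near its top edge, 140 wide x 152 high x 14 mm thick, 0.4 kg, standing in the other slot of the rack. Taller but narrower than the tablet. Loose bystander. Origin: centre of its underside; z up, x through its thickness.
- pepper_mill: Dark wooden pepper mill, 58 mm diameter, 160 mm high, standing upright on the 29 mm high bread board. Loose bystander. Origin: centre of its underside.
- spice_jar: Spice jar with a lid, 45 mm diameter, 106 mm high, upright on the 29 mm high bread board near its left end. Loose bystander. Origin: centre of its underside.
- mug: White mug, 84 mm body, 115 mm over its handle, 88 mm high, on the bread board. Loose bystander. Origin: centre of its underside.
- tin: Low round food tin, 75 mm diameter, 58 mm high, behind the stand. Loose bystander. Origin: centre of its underside.
- canister: Cream canister with a wooden lid, 107 mm diameter, 150 mm high, at the back left. Loose bystander. Origin: centre of its underside. Left of it and of the stand a tall fridge stands, its side at about y = 0.46 m: keep the gripper clear of it.
- onion: Red onion, 60 mm diameter, 67 mm high, in front of the stand on the left. Loose bystander. Origin: its underside.
- apple: Apple, 71 mm diameter, on the bread board. Loose bystander. Origin: its underside.

How it is judged:
By the outcome, as a careful person would: the job done as asked, in the order asked, and still so for the second after the job is handed in, with the robot touching nothing.
It also fails if it takes over 64 s, if anything falls off the work surface, if the arm or the gripper's body presses on something with over 40 N, if the wrist force passes 120 N, or if a joint passes its speed limit or range.

### The arm

A 6-joint arm with a two-finger parallel gripper is mounted at the origin on a cart in front of the work surface, level with it; the furniture and walls round the work are solid. World frame = base frame: x ahead of the robot, y to its left, z up, the work surface at z = 0. Lengths are in m, angles in rad, forces in N, time in s.
With the tool pointing down it reaches from about 0.325 to 0.775 m from the base axis. Payload 9.3 kg.
Tool frame: the origin (TCP) lies at the very end of the fingers, on their centre line; the grasp point (between the pads) lies 19 mm behind it; z points along the fingers, y is the line along which they close (so a half turn about z gives the same grasp; the last joint's range is limited). The gripper opens to 85 mm and grips with 20 to 120 N. Pads are 22 mm wide; open, the fingers measure 114 mm over their backs; the gripper's body (76 mm by 85 mm) begins 54 mm behind the grasp point. The pads swing forward as they close: fully open they stand 13 mm farther back than shut.
Start: joints at [-1.461, 0.259, 0.021, 1.334, 0, 1.418], TCP at [0.143, -0.531, 0.231] pointing down, gripper open.
Joint ranges: [-3.04, 3.04], [-0.91, 1.82], [-1.04, 1.36], [-1.92, 1.95], [-1.52, 1.45], [-3.14, 3.14]. Speed limits (rad/s): [2.22, 2.22, 2.79, 3.14, 3.14, 3.14].

### API

Orientations are given as a unit quaternion [w, x, y, z].
In Python, from workcell import ctrl gives the robot as it stands.
- The arm moves only by the shell command python3 jog.py 'ROWS'. ROWS is a JSON list of rows, 1 to 8 of them, each of 7 numbers: dx, dy, dz in m, then a rotation vector rx, ry, rz in rad, then the finger opening in m; each row is the pose to reach, as a shift and turn from the pose commanded when the command began, along the tool's axes at that moment; what a row does not reach only later rows make up. A row lasts 1/8 s, in which the tool goes at most 0.0625 m and 0.188 rad, less where a joint would pass 70% of its speed; a pose out of reach is approached as far as the arm can. The fingers move at their own pace and stop on an object; the grip force is fixed at half the most. Time passes only in rows, so rows that do not move let the fingers close. It prints the time, the measured TCP pose, the force, the opening and the grip force at its end.
- ctrl.state(): the state, without advancing time (a new reading comes with each control period).
- ctrl.get_image(name): name is "scene" or "top" or "wrist"; returns the picture (400x640x3 uint8, red, green, blue); there is no depth.
- ctrl.camera_info(name): a dict with "fx", "fy", "cx", "cy" (pixels), "rvec" (rotation vector, rad) and "tvec" (3), from world to camera coordinates, as OpenCV has them. Camera axes: x right, y down, z forward; pixel columns grow to the right and rows downward; lengths in m; the calibration is good to about 2 mm. A picture is of the moment at which its call begins: read the wrist's pose just before it. camera_info takes no time and is no camera call; for the wrist camera it gives the pose at the moment of the call.
- ctrl.finish_job(): hands the job in; it is judged then, once.
The state is a dict: "time_s": time; "joint_pos": joint angles; "joint_velocities": joint speeds; "tau": joint torques, N m; "eef_pos": TCP position; "orientation": TCP orientation; "force": force on the tool from outside, world axes, zero at the start; "wrist_torque": the same for the moment, N m; "finger_gap": finger opening in m; "grip_force": force on a finger pad.
Only numpy, scipy, OpenCV 4.12 (cv2) and the standard library are available. Lean on these libraries where they do the work, as an engineer would, in place of code of your own. Each camera call takes 0.05 s, during which the arm holds its last target. There are 200 camera calls.

## Working session

There is one attempt and no reset: what is moved stays moved. The work goes in short steps, Python scripts to look and compute and a shell command to move; the robot and the scene stay as the last step left them, time stands still between calls to the robot, and variables do not carry over. Pictures are saved under pics/ and viewed, at most 10 in all, crops included, and the job is handed in when it is done.

```bash
ls; mkdir -p pics; python3 - <<'E'
from workcell import ctrl
import cv2
for n in("scene","top"):
    im=ctrl.get_image(n); cv2.imwrite(f"pics/{n}0.png",cv2.cvtColor(im,cv2.COLOR_RGB2BGR)); print(n,ctrl.camera_info(n))
s=ctrl.state();print(s)
E
```

```text
jog.py
pics
workcell.py
scene {'fx': 466.0732907389927, 'fy': 466.0732907389927, 'cx': 326.9155699109695, 'cy': 204.24206004332757, 'rvec': array([ 2.11418406,  0.07202464, -0.03256842]), 'tvec': array([-0.49970826,  0.04795331,  1.45916715])}
top {'fx': 395.3452842619921, 'fy': 395.3452842619921, 'cx': 323.94892763753865, 'cy': 199.60958792064346, 'rvec': array([ 2.10473628, -2.14286629,  0.20678753]), 'tvec': array([-0.0275121 ,  0.54008889,  1.20812178])}
{'time_s': 0.1, 'joint_pos': array([-1.46057303e+00,  2.59181250e-01,  2.08644534e-02,  1.33368669e+00,
        7.91691197e-06,  1.41823113e+00]), 'joint_velocities': array([-0.00032316,  0.00065475,  0.00276455,  0.00108919,  0.00069186,
        0.0012425 ]), 'tau': array([ 3.62924555e-03, -5.56694305e+01,  3.45069838e+01,  1.17310742e-02,
       -2.81100056e-04,  1.15178770e-05]), 'eef_pos': array([ 0.14286663, -0.53088355,  0.23071252]), 'orientation': array([-6.03362190e-04,  9.91380008e-01,  1.31016471e-01,  1.67350042e-05]), 'force': array([-0.25379067,  0.00129369, -0.28817904]), 'wrist_torque': array([ 0.02553227, -0.01680124, -0.0184698 ]), 'grip_force': 0.0, 'finger_gap': 0.08556919148759944}
```

View pics/scene0.png

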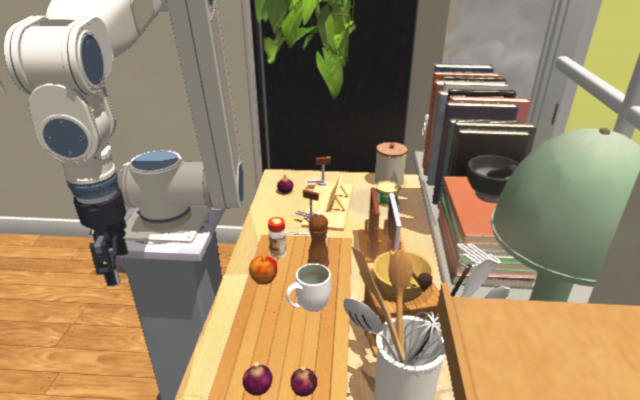

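View pics/top0.png

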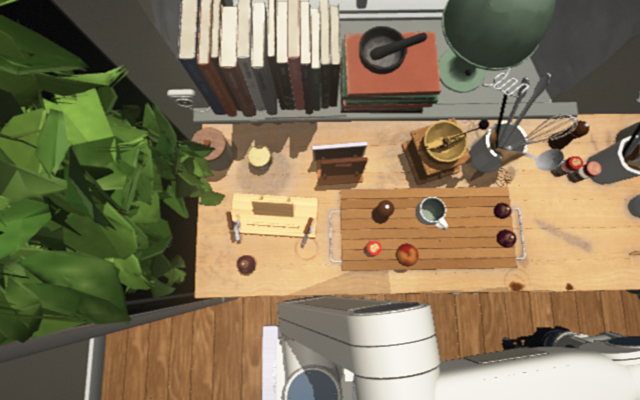

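The scene view shows the robot at left. The stand with its two catches is at about (330,200), and the board and tablet stand in the rack at about (375,225)/(393,225). In the top view the stand is at about (275,215), the catches at about (234,228) and (308,232), and the tablet at about (340,148) in the far slot, behind the board at about (342,168).

```bash
cat > h.py <<'E'
from workcell import ctrl
import cv2, numpy as np
from scipy.spatial.transform import Rotation as R
def P(ci):
    return R.from_rotvec(ci['rvec']).as_matrix(), np.array(ci['tvec'])
def ray(ci,u,v):
    r,t=P(ci); d=r.T@np.array([(u-ci['cx'])/ci['fx'],(v-ci['cy'])/ci['fy'],1]); return -r.T@t,d
def onz(ci,u,v,z):
    c,d=ray(ci,u,v); return c+d*(z-c[2])/d[2]
def proj(ci,p):
    r,t=P(ci); q=r@np.array(p)+t; return np.array([ci['fx']*q[0]/q[2]+ci['cx'],ci['fy']*q[1]/q[2]+ci['cy']])
def tri(obs):
    A=np.zeros((3,3));b=np.zeros(3)
    for ci,u,v in obs:
        c,d=ray(ci,u,v); d=d/np.linalg.norm(d); M=np.eye(3)-np.outer(d,d); A+=M;b+=M@c
    return np.linalg.solve(A,b)
def tool():
    s=ctrl.state(); q=s['orientation']; return s['eef_pos'],R.from_quat([q[1],q[2],q[3],q[0]])
def rows(p,Rt):  # shift and rotvec in tool axes to reach world pose
    e,r=tool(); return r.inv().apply(np.array(p)-e),(r.inv()*Rt).as_rotvec()
E
python3 - <<'E'
from h import *
t=ctrl.camera_info("top"); s=ctrl.camera_info("scene")
for n,u,v,z in [("tabtop",338,148,.132),("boardtop",342,161,.164),("gripL",234,228,.118),("gripR",308,230,.118),("standbaseL",233,215,.014),("standbaseR",317,215,.014)]:
    print(n,onz(t,u,v,z))
for n,a,b in [("gripR",(308,230),(311,195)),("gripL",(234,228),(323,160))]:
    print(n,tri([(t,*a),(s,*b)]))
im=cv2.imread("pics/top0.png")[120:270,200:400]
im2=cv2.imread("pics/scene0.png")[140:290,250:450]
cv2.imwrite("pics/topc.png",cv2.resize(im,(800,600),interpolation=cv2.INTER_CUBIC))
print(ctrl.camera_info("wrist"), tool()[1].as_matrix())
E
```

```text
tabtop [ 0.68381823 -0.08254777  0.132     ]
boardtop [ 0.63298437 -0.0918868   0.164     ]
gripL [0.44556538 0.23202658 0.118     ]
gripR [0.43566574 0.01225206 0.118     ]
standbaseL [0.50091104 0.25956547 0.014     ]
standbaseR [ 0.49604418 -0.01387259  0.014     ]
gripR [0.44467795 0.01411873 0.09872548]
gripL [0.45924545 0.23669816 0.10690854]
{'fx': 325.2264436117123, 'fy': 325.2264436117123, 'cx': 319.9217482633151, 'cy': 200.09321896954592, 'rvec': array([-2.28157847,  1.74854592,  0.28367292]), 'tvec': array([-0.54857276, -0.04148573,  0.38069514])} [[ 9.65669368e-01  2.59774240e-01 -1.24919272e-04]
 [ 2.59774199e-01 -9.65668641e-01  1.20070755e-03]
 [ 1.91282266e-04 -1.19193730e-03 -9.99999271e-01]]
```

View pics/topc.png

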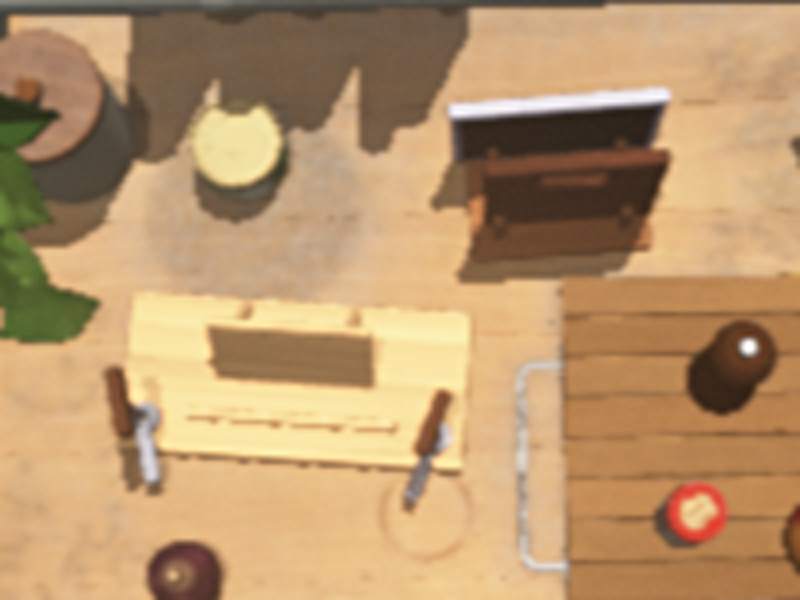

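```bash
r='[0.308,-0.156,-0.129,0,0,-1.2,0.085]'; python3 jog.py "[[0,0,-0.06,0,0,0,0.085],[0.308,-0.156,-0.129,0,0,-1.3,0.085],[0.308,-0.156,-0.129,0,0,-1.3,0.085],[0.308,-0.156,-0.129,0,0,-1.3,0.085],[0.308,-0.156,-0.129,0,0,-1.3,0.085],[0.308,-0.156,-0.129,0,0,-1.3,0.085],[0.308,-0.156,-0.129,0,0,-1.3,0.085],[0.308,-0.156,-0.129,0,0,-1.3,0.085]]"; python3 - <<'E'
from h import *
e,r=tool();print(e,r.as_matrix()); c=ctrl.camera_info("wrist"); m,t=P(c); print("cam in tool",r.inv().apply(-m.T@t-e), "cam axes in tool\n",r.as_matrix().T@m.T)
print(rows([.45,.10,.36],R.from_matrix([[0,1,0],[1,0,0],[0,0,-1]])))
E
```

```text
time_s: 1.1
eef_pos: [0.4016, -0.2985, 0.3606]
orientation: [0.0, 0.706, 0.708, 0.0]
force: [0.8, -0.8, 0.1]
finger_gap: 0.0848
grip_force: 0.0
[ 0.40155981 -0.29852478  0.36059639] [[-1.93241582e-03  9.99997984e-01  5.45814774e-04]
 [ 9.99998131e-01  1.93244995e-03 -6.19967274e-05]
 [-6.30513622e-05  5.45693950e-04 -9.99999849e-01]]
cam in tool [ 0.08173838 -0.00070376 -0.14305669] cam axes in tool
 [[ 2.36808868e-05 -9.49084029e-01 -3.15023024e-01]
 [ 9.99999999e-01  1.10297206e-05  4.19421888e-05]
 [-3.63320456e-05 -3.15023025e-01  9.49084028e-01]]
(array([0.39843046, 0.04920989, 0.00059812]), array([5.45754729e-04, 6.25240869e-05, 1.93243418e-03]))
```

```bash
cat > snap.py <<'E'
import sys,pickle
from h import *
n=sys.argv[1]; ci=ctrl.camera_info("wrist"); im=ctrl.get_image("wrist")
cv2.imwrite(f"pics/{n}.png",cv2.cvtColor(im,cv2.COLOR_RGB2BGR)); pickle.dump(ci,open(f"pics/{n}.pkl","wb")); print(tool()[0])
E
python3 jog.py "[[0.25,0.1,0,0,0,0,0.04],[0.25,0.1,0,0,0,0,0.04],[0.25,0.1,0,0,0,0,0.04],[0.25,0.1,0,0,0,0,0.04],[0.25,0.1,0,0,0,0,0.04],[0.25,0.1,0,0,0,0,0.04]]" && python3 snap.py w1 
python3 jog.py "[[0.2,0,0,0,0,0,0.04],[0.2,0,0,0,0,0,0.04],[0.2,0,0,0,0,0,0.04],[0.2,0,0,0,0,0,0.04],[0.2,0,0,0,0,0,0.04]]" && python3 snap.py w2
python3 jog.py "[[0.1,0,0,0,0,0,0.04],[0.1,0,0,0,0,0,0.04],[0.1,0,0,0,0,0,0.04]]" && python3 snap.py w3
```

```text
time_s: 1.85
eef_pos: [0.502, -0.0499, 0.3599]
orientation: [-0.0, 0.709, 0.705, -0.0]
force: [-0.1, 0.2, -0.1]
finger_gap: 0.04
grip_force: 0.0
[ 0.50175792 -0.05087318  0.35993761]
time_s: 2.52
eef_pos: [0.5034, 0.1483, 0.3601]
orientation: [0.0, 0.71, 0.704, -0.0]
force: [0.1, 0.1, 0.6]
finger_gap: 0.0399
grip_force: 0.0
[0.50352651 0.14752338 0.36016429]
time_s: 2.95
eef_pos: [0.5047, 0.2487, 0.3598]
orientation: [-0.0, 0.71, 0.704, -0.0]
force: [0.4, -1.1, -0.3]
finger_gap: 0.0399
grip_force: 0.0
[0.50472417 0.24766804 0.35998313]
```

View pics/w1.png

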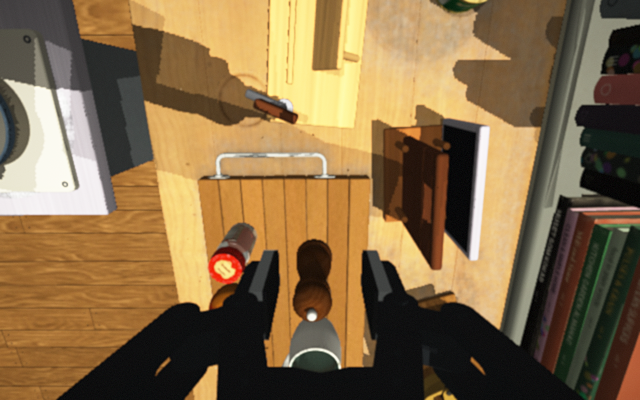

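View pics/w2.png

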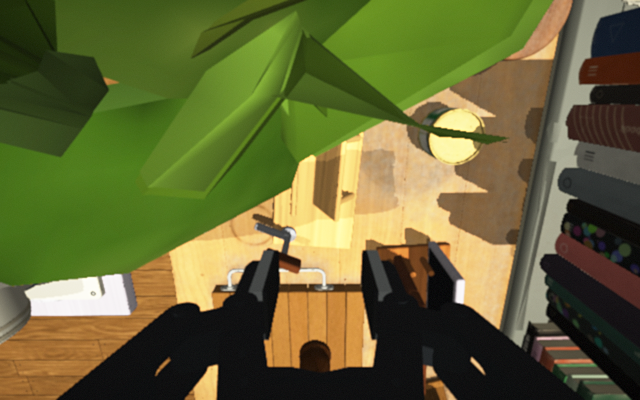

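View pics/w3.png

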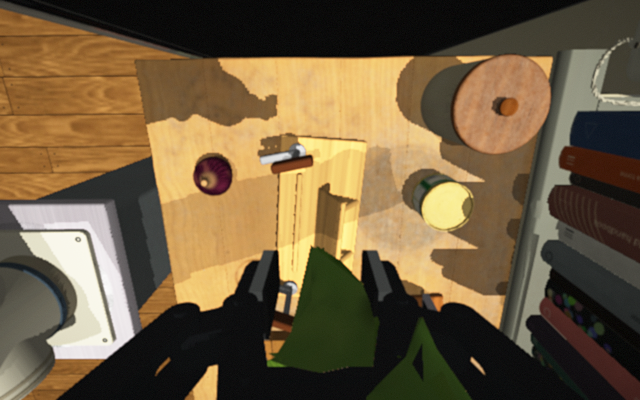

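w1: tablet's white top strip runs from about (485,123) to (474,258), with the board in front of it and the right grip at about (275,108). w2 is mostly blocked by hanging plant leaves. w3: left grip at about (292,163), stand base's left corners near (298,137)/(366,143), with a leaf low in the picture.

```bash
python3 - <<'E'
from h import *; import pickle
a=cv2.imread("pics/w1.png"); b=cv2.imread("pics/w3.png"); t=cv2.imread("pics/top0.png")
g=lambda im,x,y:cv2.resize(im[y:y+75,x:x+100],(400,300),interpolation=cv2.INTER_CUBIC)
M=np.vstack([np.hstack([g(a,235,70),g(b,250,125)]),np.hstack([g(b,270,190),g(a,270,0)])])
cv2.imwrite("pics/mont.png",M)
for n,im,(x0,y0,x1,y1) in [("w1",a,(440,110,500,270)),("top",t,(305,140,372,160))]:
    c=im[y0:y1,x0:x1].astype(int); m=((c.min(2)>150)&(c[:,:,0]>c[:,:,2]-15)).astype(np.uint8)
    k,l,st,_=cv2.connectedComponentsWithStats(m); i=1+np.argmax(st[1:,4]); pts=np.argwhere(l==i)[:,::-1]+[x0,y0]
    print(n,len(pts),cv2.minAreaRect(pts.astype(np.float32)),np.round(cv2.boxPoints(cv2.minAreaRect(pts.astype(np.float32))),1).tolist(),pts.mean(0))
E
```

```text
w1 1170 ((478.7906188964844, 192.48269653320312), (9.216512680053711, 133.86593627929688), 4.724452018737793) [[468.70001220703125, 258.79998779296875], [479.70001220703125, 125.4000015258789], [488.8999938964844, 126.19999694824219], [477.8999938964844, 259.6000061035156]] [478.68888889 191.16581197]
top 179 ((339.0330505371094, 145.41845703125), (3.253035545349121, 54.147308349609375), 85.48600769042969) [[311.8999938964844, 145.89999389648438], [365.8999938964844, 141.6999969482422], [366.20001220703125, 144.89999389648438], [312.20001220703125, 149.1999969482422]] [339.35195531 145.39664804]
```

View pics/mont.png

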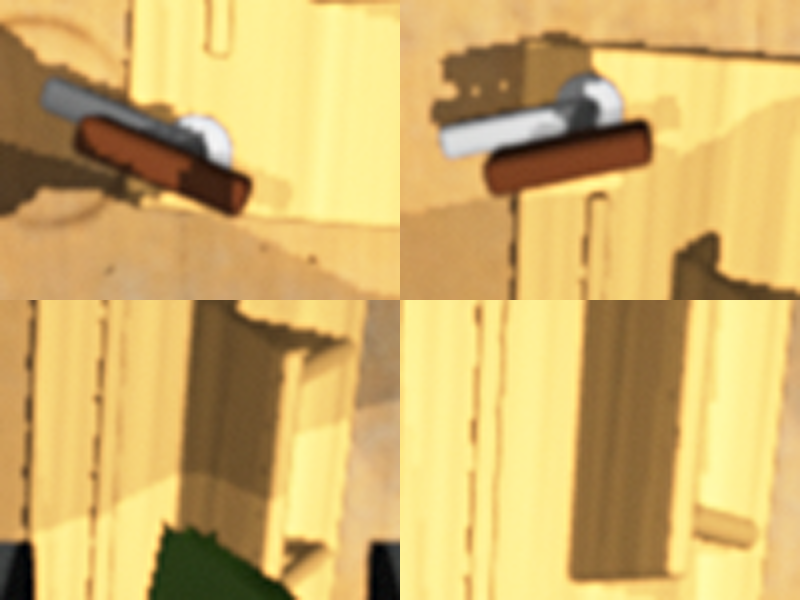

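The montage shows the right bar's centre at w1 (275.7,111) and the left bar's centre at w3 (292,164). It also shows the lip ends at w1 (289,83.5) and w3 (298.8,173.8), and the backrest's right foot at w1 (312.5,69.5) with its left foot at w3 (319.5,188.8).

```bash
python3 - <<'E'
from h import *; import pickle
L=lambda n:pickle.load(open(f"pics/{n}.pkl","rb"))
w1,w3=L("w1"),L("w3"); t=ctrl.camera_info("top")
pr=lambda n,x:print(n,np.round(x,4))
pr("gripR tri",tri([(w1,275.7,111.3),(t,308.5,225.5)])); pr(" onz",[onz(w1,275.7,111.3,.116),onz(t,308.5,225.5,.116)])
pr("gripL tri",tri([(w3,292,164),(t,229.75,220.5)])); pr(" onz",[onz(w3,292,164,.116),onz(t,229.75,220.5,.116)])
pr("dirR",onz(w1,255.5,102,.118)-onz(w1,296.5,118,.118)); pr("dirL",onz(w3,272.5,170,.118)-onz(w3,312,160,.118))
pr("lipR",onz(w1,289.2,83.5,.022));pr("lipL",onz(w3,298.75,173.75,.022))
pr("footR",onz(w1,312.5,69.5,.014));pr("footL",onz(w3,319.5,188.75,.014)); pr("backtopR",onz(w1,342.5,69.3,.0865))
pr("tab tri",tri([(w1,478.8,192.5),(t,339.03,145.4)]))
for c in [(474.2,125.8),(484.3,125.8),(473.3,259.2),(478.79,192.48)]: pr("tab",onz(w1,*c,.132))
A=onz(w1,484.3,125.8,.132);B=onz(w1,473.3,259.2,.132);pr("tab ends",[A,B]);print(np.linalg.norm(A-B),np.arctan2(-(A-B)[0],(A-B)[1]))
for c in [(312.05,147.5),(366,143.3),(339.03,145.4)]: pr("tabtopcam",onz(t,*c,.132))
pr("disc", [onz(w1,286,105,.035),onz(w3,297,151,.035)])
E
```

```text
gripR tri [0.4499 0.0109 0.1109]
 onz [[0.4506 0.0113 0.116 ]
 [0.4493 0.0107 0.116 ]]
gripL tri [0.4695 0.247  0.1103]
 onz [[0.4701 0.2481 0.116 ]
 [0.4686 0.2457 0.116 ]]
dirR [-0.046   0.0179  0.    ]
dirL [-0.048  -0.0119  0.    ]
lipR [0.4587 0.0436 0.022 ]
lipL [0.4714 0.213  0.022 ]
footR [0.4912 0.062  0.014 ]
footL [0.5026 0.1867 0.014 ]
backtopR [0.5285 0.0576 0.0865]
tab tri [ 0.6963 -0.0864  0.1199]
tab [ 0.6736 -0.0046  0.132 ]
tab [ 0.6849 -0.0047  0.132 ]
tab [ 0.6966 -0.1718  0.132 ]
tab [ 0.6903 -0.0826  0.132 ]
tab ends [[ 0.6849 -0.0047  0.132 ]
 [ 0.6966 -0.1718  0.132 ]]
0.16746221725325525 0.06971838346166347
tabtopcam [ 0.6868 -0.0033  0.132 ]
tabtopcam [ 0.6974 -0.1687  0.132 ]
tabtopcam [ 0.6921 -0.0859  0.132 ]
disc [[0.4545 0.0153 0.035 ]
 [0.4707 0.2499 0.035 ]]
```

```bash
cat >> h.py <<'E'
def down(yaw): # tool x along stand/tablet y axis for frame yaw, z down
    return R.from_euler('z',yaw)*R.from_matrix([[0,1,0],[1,0,0],[0,0,-1]])
E
python3 - <<'E'
from h import *
print(rows([.691,-.085,.25],down(.067)))
E
```

```text
(array([-0.33098995,  0.1891812 ,  0.11008689]), array([-0.00043966,  0.00053677, -0.07561585]))
```

```bash
python3 jog.py "[[-0.331,0.189,0.03,0,0,-0.076,0.04],[-0.331,0.189,0.03,0,0,-0.076,0.04],[-0.331,0.189,0.03,0,0,-0.076,0.04],[-0.331,0.189,0.03,0,0,-0.076,0.04],[-0.331,0.189,0.03,0,0,-0.076,0.04],[-0.331,0.189,0.11,0,0,-0.076,0.04],[-0.331,0.189,0.11,0,0,-0.076,0.04],[-0.331,0.189,0.11,0,0,-0.076,0.04]]"; python3 snap.py w4; python3 - <<'E'
from h import *
print(rows([.691,-.085,.102],down(.067)),tool()[1].as_matrix()[:,2])
c=ctrl.camera_info("wrist")
f=R.from_euler('z',.067).as_matrix()
print([proj(c,np.array([.691,-.085,.132])+f@[x,y,0]).round(1).tolist() for x in(-.006,.006) for y in(-.085,.085)])
im=cv2.imread("pics/w4.png").astype(int)
for v in (20,40,60,80,100,120,140): 
    r=im[v]; k=np.where((r.min(1)>140)&(r[:,0]>r[:,2]-15))[0]; print(v,k[(k>250)&(k<400)][[0,-1]] if len(k[(k>250)&(k<400)]) else None)
E
```

```text
time_s: 4.0
eef_pos: [0.6892, -0.0884, 0.2462]
orientation: [-0.003, 0.685, 0.729, -0.002]
force: [0.2, 0.6, 0.4]
finger_gap: 0.04
grip_force: 0.0
[ 0.68946629 -0.08696444  0.24897532]
(array([0.00175459, 0.00210271, 0.14697093]), array([-0.00303762, -0.00073842, -0.00306525])) [-3.07941458e-03  5.38112717e-04 -9.99995114e-01]
[[316.5, 281.4], [315.1, 85.2], [329.6, 281.4], [331.0, 85.1]]
20 None
40 None
60 None
80 None
100 [317 331]
120 [317 332]
140 [318 331]
```

View pics/w4.png

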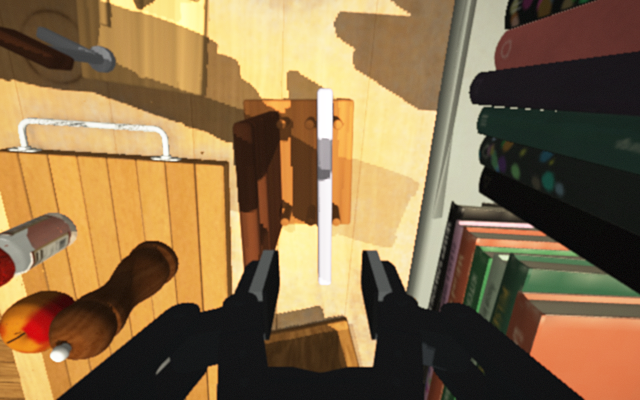

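w4: tablet top strip runs (325,88) to (324,284), centred between the fingers, with the board clear to the left at about (250,190). Descending to grasp.

```bash
python3 jog.py "[[0,0.0025,0.05,-0.003,0,-0.003,0.04],[0,0.0025,0.09,-0.003,0,-0.003,0.04],[0,0.0025,0.12,-0.003,0,-0.003,0.04],[0,0.0025,0.147,-0.003,0,-0.003,0.04],[0,0.0025,0.147,-0.003,0,-0.003,0.04]]"; python3 jog.py "[[0,0,0,0,0,0,0.03],[0,0,0,0,0,0,0.02],[0,0,0,0,0,0,0.01],[0,0,0,0,0,0,0],[0,0,0,0,0,0,0],[0,0,0,0,0,0,0]]"
```

```text
time_s: 4.68
eef_pos: [0.6922, -0.0836, 0.1036]
orientation: [0.001, 0.682, 0.732, 0.001]
force: [0.3, 0.4, 1.0]
finger_gap: 0.0401
grip_force: 0.0
time_s: 5.42
eef_pos: [0.6935, -0.0837, 0.105]
orientation: [0.002, 0.682, 0.732, 0.002]
force: [-1.5, 0.0, 5.7]
finger_gap: 0.0115
grip_force: 58.8
```

```bash
cat >> h.py <<'E'
def place(th,dx,dz,yaw=-.082,o=(.4943,.1257,0)):
    Z=R.from_euler('z',yaw); Rt=Z*R.from_euler('y',th)
    corner=np.array([.0338-.0725*np.tan(th)+dx,0,.014+dz])
    q=corner+R.from_euler('y',th).apply([-.006,.003,.092])
    return np.array(o)+Z.apply(q), Rt*R.from_matrix([[0,1,0],[1,0,0],[0,0,-1]])
E
python3 jog.py "[[0,0,-0.03,0,0,0,0],[0,0,-0.07,0,0,0,0],[0,0,-0.12,0,0,0,0],[0,0,-0.16,0,0,0,0],[0,0,-0.19,0,0,0,0],[0,0,-0.2,0,0,0,0],[0,0,-0.2,0,0,0,0]]"; python3 - <<'E'
from h import *
for dz in (.12,.05): p,r=place(np.radians(28),-.003,dz); print(p,rows(p,r))
E
```

```text
time_s: 6.3
eef_pos: [0.6925, -0.0837, 0.3029]
orientation: [0.001, 0.682, 0.732, 0.001]
force: [-0.3, 0.2, -3.5]
finger_gap: 0.0107
grip_force: 59.1
[0.5245892  0.12622082 0.21804801] (array([ 0.22127887, -0.15286425,  0.08440307]), array([0.49066299, 0.03714737, 0.15003011]))
[0.5245892  0.12622082 0.14804801] (array([ 0.22127717, -0.15307005,  0.15440277]), array([0.49066299, 0.03714737, 0.15003011]))
```

```bash
python3 jog.py "[[0.05,-0.035,0,0.1,0.01,0.03,0],[0.1,-0.07,0,0.25,0.02,0.07,0],[0.14,-0.1,0,0.37,0.03,0.11,0],[0.18,-0.125,0.02,0.491,0.037,0.15,0],[0.21,-0.145,0.04,0.491,0.037,0.15,0],[0.221,-0.153,0.06,0.491,0.037,0.15,0],[0.221,-0.153,0.084,0.491,0.037,0.15,0],[0.221,-0.153,0.084,0.491,0.037,0.15,0]]"; python3 snap.py w5; python3 - <<'E'
from h import *
e,r=tool()
for dz in (.04,.01): p,q=place(np.radians(28),-.003,dz); print(p,rows(p,q))
print(r.inv().apply([0,0,-1]),r.inv().apply([1,0,0]),ctrl.state()['joint_pos'])
c=ctrl.get_image("scene");t=ctrl.get_image("top")
g=lambda im,x,y:cv2.resize(im[y:y+150,x:x+100],(400,600),interpolation=cv2.INTER_CUBIC)
E
```

```text
time_s: 7.3
eef_pos: [0.5234, 0.1261, 0.2165]
orientation: [-0.179, 0.713, 0.657, -0.166]
force: [-0.2, -0.2, -2.8]
finger_gap: 0.011
grip_force: 59.6
[0.52381795 0.12588297 0.21783207]
[0.5245892  0.12622082 0.13804801] (array([0.00044777, 0.03832627, 0.0699793 ]), array([-0.00308046,  0.00057656, -0.00019631]))
[0.5245892  0.12622082 0.10804801] (array([0.0004658 , 0.05249194, 0.09642421]), array([-0.00308046,  0.00057656, -0.00019631]))
[6.01080059e-04 4.72189157e-01 8.81497044e-01] [ 0.08181018  0.87851914 -0.47064978] [0.04670149 0.57731556 0.37799254 1.8598626  0.06006845 1.68457909]
```

```bash
python3 jog.py "[[0,0.019,0.035,0,0,0,0],[0,0.038,0.07,-0.003,0,0,0],[0,0.038,0.07,-0.003,0,0,0]]"; python3 snap.py w6; python3 - <<'E'
from h import *
e,r=tool()
p,q=place(np.radians(28),-.003,.008); print(p,rows(p,q)); print(ctrl.state()['joint_pos'])
g=lambda n,x,y:cv2.resize(cv2.imread(n)[y:y+150,x:x+100],(400,600),interpolation=cv2.INTER_CUBIC)
t=ctrl.get_image("top");cv2.imwrite("pics/t6.png",t[:,:,::-1])
s=ctrl.get_image("scene");cv2.imwrite("pics/s6.png",s[:,:,::-1])
cv2.imwrite("pics/m6.png",np.vstack([np.hstack([cv2.resize(s[150:250,270:403,::-1],(400,300),interpolation=2),cv2.resize(t[170:260,215:335,::-1],(400,300),interpolation=2)]),cv2.resize(cv2.imread("pics/w6.png")[0:240],(800,300),interpolation=2)]))
E
```

```text
time_s: 7.82
eef_pos: [0.5242, 0.1256, 0.138]
orientation: [-0.178, 0.714, 0.657, -0.164]
force: [-0.7, 0.2, -2.9]
finger_gap: 0.0105
grip_force: 59.6
[0.52487829 0.12568677 0.13977696]
[0.5245892  0.12622082 0.10604801] (array([0.00051965, 0.01549735, 0.02995953]), array([ 0.00147559,  0.00013798, -0.00044707]))
[0.04636956 0.60619247 0.23303578 1.68146195 0.05983215 1.68481116]
```

View pics/m6.png

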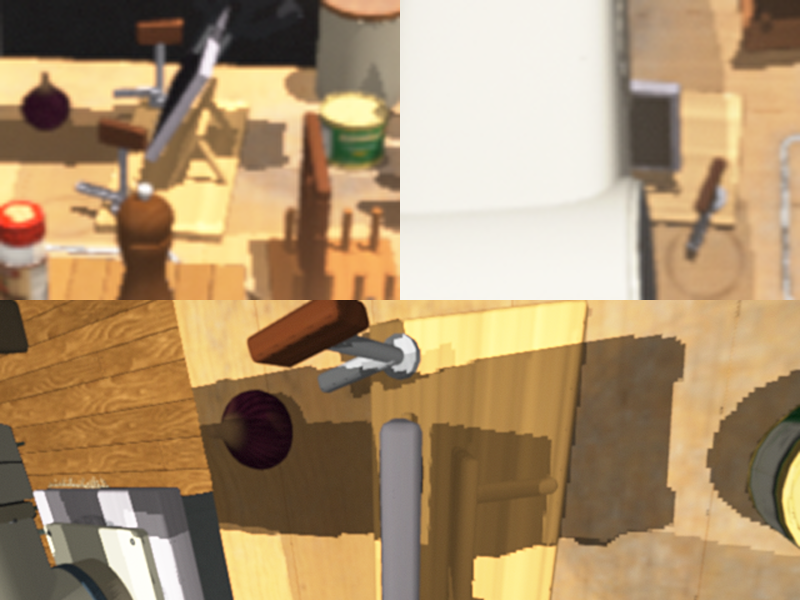

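The combined picture shows the tablet tilted above the stand, between the catches, with its lower edge still off the base and its lean close to the backrest's. Lowering gently.

```bash
python3 jog.py "[[0,0.007,0.013,0,0,0,0],[0,0.012,0.023,0,0,0,0],[0,0.015,0.028,0,0,0,0],[0,0.0165,0.031,0,0,0,0],[0,0.0165,0.031,0,0,0,0]]"; python3 jog.py "[[0,0.0005,0.0009,0,0,0,0],[0,0.001,0.0018,0,0,0,0],[0,0.001,0.0018,0,0,0,0]]"
```

```text
time_s: 8.6
eef_pos: [0.5251, 0.1259, 0.1039]
orientation: [-0.177, 0.714, 0.658, -0.163]
force: [0.5, -0.9, -2.6]
finger_gap: 0.0106
grip_force: 59.6
time_s: 8.98
eef_pos: [0.5252, 0.1259, 0.102]
orientation: [-0.177, 0.714, 0.658, -0.163]
force: [0.4, 0.1, -2.9]
finger_gap: 0.0109
grip_force: 59.6
```

```bash
python3 jog.py "[[0,0.0005,0.0009,0,0,0,0],[0,0.001,0.0018,0,0,0,0],[0,0.001,0.0018,0,0,0,0]]"
```

```text
time_s: 9.35
eef_pos: [0.5252, 0.1259, 0.0998]
orientation: [-0.177, 0.714, 0.658, -0.163]
force: [0.3, 1.0, -2.6]
finger_gap: 0.0107
grip_force: 59.6
```

```bash
python3 jog.py "[[0,0.0005,0.0009,0,0,0,0],[0,0.001,0.0018,0,0,0,0],[0,0.001,0.0018,0,0,0,0]]";python3 jog.py "[[0,0.0003,0.0005,0,0,0,0],[0,0.0005,0.0009,0,0,0,0],[0,0.0005,0.0009,0,0,0,0]]"
```

```text
time_s: 9.72
eef_pos: [0.5255, 0.1259, 0.0985]
orientation: [-0.177, 0.714, 0.658, -0.163]
force: [2.2, -0.9, 4.8]
finger_gap: 0.011
grip_force: 60.7
time_s: 10.1
eef_pos: [0.5257, 0.1259, 0.0983]
orientation: [-0.176, 0.714, 0.658, -0.162]
force: [2.6, 0.0, 12.4]
finger_gap: 0.0113
grip_force: 61.9
```

```bash
python3 jog.py "[[0,-0.0005,-0.001,0,0,0,0],[0,0,-0.0015,0,0,0,0],[0,0.001,-0.002,0,0,0,0],[0,0.001,-0.002,0,0,0,0]]";python3 jog.py "[[0,0.001,-0.0005,0,0,0,0],[0,0.002,-0.001,0,0,0,0],[0,0.002,-0.001,0,0,0,0]]"
```

```text
time_s: 10.6
eef_pos: [0.5265, 0.1258, 0.0981]
orientation: [-0.177, 0.714, 0.657, -0.164]
force: [-3.8, -0.2, 3.3]
finger_gap: 0.0109
grip_force: 60.2
time_s: 10.98
eef_pos: [0.5287, 0.1256, 0.0981]
orientation: [-0.177, 0.714, 0.658, -0.164]
force: [-6.6, 0.9, 4.2]
finger_gap: 0.0108
grip_force: 60.3
```

```bash
python3 jog.py "[[0,0.001,-0.0005,0,0,0,0],[0,0.002,-0.001,0,0,0,0],[0,0.002,-0.001,0,0,0,0]]"
```

```text
time_s: 11.35
eef_pos: [0.5288, 0.1256, 0.0981]
orientation: [-0.179, 0.713, 0.657, -0.165]
force: [-15.9, 1.0, 2.7]
finger_gap: 0.0109
grip_force: 60.0
```

```bash
python3 jog.py "[[0,-0.001,0.0005,0,0,0,0],[0,-0.0015,0.0008,0,0,0,0],[0,-0.0015,0.0008,0,0,0,0.011],[0,-0.0015,0.0008,0,0,0,0.013],[0,-0.0015,0.0008,0,0,0,0.015],[0,-0.0015,0.0008,0,0,0,0.017],[0,-0.0015,0.0008,0,0,0,0.02],[0,-0.0015,0.0008,0,0,0,0.024]]"; python3 jog.py "[[0,0,0,0,0,0,0.028],[0,0,0,0,0,0,0.032],[0,0,0,0,0,0,0.036],[0,0,0,0,0,0,0.036]]"
```

```text
time_s: 12.35
eef_pos: [0.5302, 0.1254, 0.098]
orientation: [-0.177, 0.714, 0.658, -0.163]
force: [-0.4, 0.2, 0.0]
finger_gap: 0.0242
grip_force: 0.0
time_s: 12.85
eef_pos: [0.5299, 0.1255, 0.098]
orientation: [-0.177, 0.714, 0.658, -0.163]
force: [-0.6, -0.1, -1.1]
finger_gap: 0.0359
grip_force: 0.0
```

```bash
python3 jog.py "[[0,0,-0.02,0,0,0,0.036],[0,0,-0.05,0,0,0,0.036],[0,0,-0.09,0,0,0,0.036],[0,0,-0.13,0,0,0,0.036],[0,0,-0.13,0,0,0,0.036]]"; python3 snap.py w7; python3 - <<'E'
from h import *
# right catch: bar direction angle; tool y perpendicular -> tool x along the bar (pointing to -x side => yaw pi)
D=lambda a:R.from_euler('z',a)*R.from_matrix([[1,0,0],[0,-1,0],[0,0,-1]])
a=np.arctan2(.0179,-.046); print(a,rows([.450,.011,.17],D(a)))
a=np.arctan2(-.0119,-.048); print(a,rows([.4694,.247,.17],D(a)))
s=ctrl.get_image("scene")
c=ctrl.camera_info("scene"); cv2.imwrite("pics/s7.png",s[:,:,::-1])
w=ctrl.camera_info("wrist"); Z=R.from_euler('z',-.082)
for th,cx in((25,0),(28,-.0047),(31,-.0115)):
    Rt=R.from_euler('y',np.radians(th)); k=[]
    for y in(-.085,.085):
        for x,z in((-.006,.12),(.006,.12)):
            p=np.array([.4943,.1257,0])+Z.apply(np.array([cx,0,.014])+Rt.apply([-.006+x,y,z])); k+=[proj(c,p).round(1).tolist(),proj(w,p).round(1).tolist()]
    print(th,k)
S=cv2.resize(s[150:250,270:403,::-1],(400,300),interpolation=2)
cv2.imwrite("pics/m7.png",np.vstack([np.hstack([S,cv2.resize(s[170:220,310:377,::-1],(400,300),interpolation=2)]),cv2.resize(cv2.imread("pics/w7.png")[0:240],(800,300),interpolation=2)]))
E
```

```text
time_s: 13.48
eef_pos: [0.5913, 0.1202, 0.2125]
orientation: [-0.174, 0.715, 0.658, -0.16]
force: [-0.2, 0.2, 1.0]
finger_gap: 0.036
grip_force: 0.0
[0.58952721 0.12031004 0.21161344]
2.7704915672348402 (array([-0.12043036, -0.09596436,  0.09713688]), array([-0.41350802, -0.30904483, -1.25556844]))
-2.8985757339002753 (array([ 0.11636564, -0.09598576,  0.09725401]), array([-0.32697231, -0.45614874, -1.85419836]))
25 [[336.7, 184.0], [310.0, 297.1], [340.3, 185.8], [323.8, 297.5], [343.3, 159.6], [307.7, 90.7], [346.6, 161.2], [324.7, 90.7]]
28 [[337.1, 184.7], [312.5, 296.1], [340.6, 186.6], [326.2, 296.1], [343.7, 160.3], [310.7, 90.7], [346.8, 162.0], [327.7, 90.7]]
31 [[336.8, 185.4], [312.9, 294.3], [340.1, 187.5], [326.5, 293.8], [343.3, 160.9], [311.2, 90.8], [346.4, 162.8], [327.9, 90.8]]
```

View pics/m7.png

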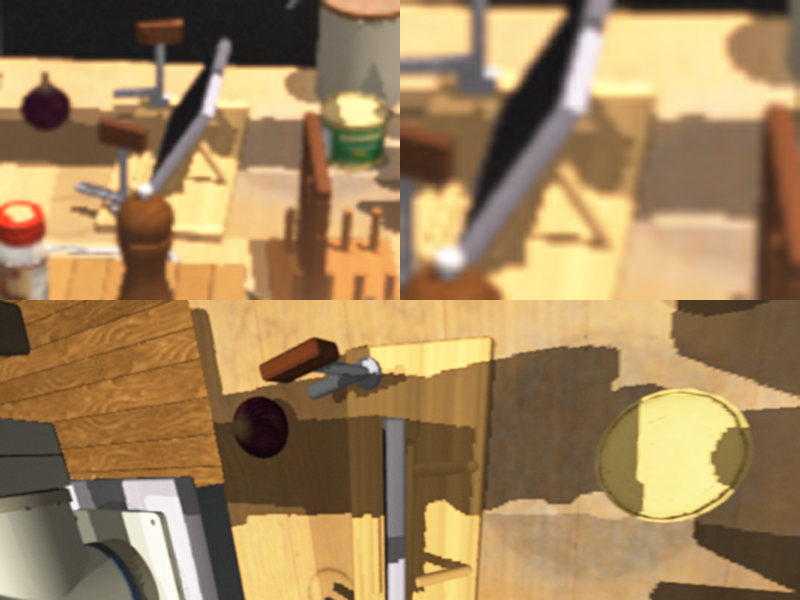

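The tablet stands on the base leaning against the backrest (w7 strip left end at about (316,95)), possibly about 4 mm to the right. Checking both of its ends numerically.

```bash
python3 - <<'E'
from h import *; import pickle
w=pickle.load(open("pics/w7.pkl","rb")); im=cv2.imread("pics/w7.png").astype(int)
for v in list(range(88,104,2))+list(range(280,312,3)): print(v,im[v,312:320:3].tolist())
Z=R.from_euler('z',-.082);Rt=R.from_euler('y',np.radians(29))
for y in (-.085,-.082,.08,.085):print(y,proj(w,np.array([.4943,.1257,0])+Z.apply(np.array([-.006,0,.014])+Rt.apply([-.006,y,.12]))))
E
```

```text
88 [[70, 128, 170], [63, 119, 159], [63, 120, 160]]
90 [[69, 129, 170], [64, 121, 160], [65, 121, 160]]
92 [[70, 127, 170], [65, 121, 162], [64, 121, 161]]
94 [[83, 97, 114], [82, 96, 112], [79, 101, 123]]
96 [[123, 118, 125], [118, 115, 118], [116, 112, 116]]
98 [[132, 129, 135], [126, 124, 129], [123, 123, 127]]
100 [[133, 132, 137], [130, 127, 132], [127, 124, 130]]
102 [[133, 131, 136], [130, 126, 134], [126, 124, 128]]
280 [[208, 205, 211], [224, 221, 228], [221, 217, 225]]
283 [[205, 200, 208], [225, 222, 228], [219, 216, 224]]
286 [[210, 205, 213], [225, 222, 228], [219, 216, 224]]
289 [[210, 205, 213], [225, 221, 228], [220, 217, 223]]
292 [[205, 207, 219], [224, 219, 227], [219, 214, 221]]
295 [[126, 177, 217], [137, 183, 220], [139, 190, 227]]
298 [[129, 180, 218], [127, 177, 216], [130, 182, 218]]
301 [[119, 134, 141], [100, 130, 157], [106, 146, 181]]
304 [[186, 201, 205], [173, 185, 187], [170, 181, 184]]
307 [[131, 201, 239], [139, 196, 233], [166, 198, 225]]
310 [[133, 201, 238], [130, 198, 236], [133, 196, 236]]
-0.085 [317.52640631 294.30084767]
-0.082 [317.5185246 291.3718171]
0.08 [316.99910706  98.34399547]
0.085 [316.97947546  91.04842846]
```

Tablet is centred within about 1 mm. Now the right catch.

```bash
python3 jog.py "[[-0.02,-0.016,0.016,-0.05,-0.04,-0.15,0.04],[-0.04,-0.032,0.032,-0.11,-0.08,-0.33,0.04],[-0.06,-0.048,0.048,-0.165,-0.12,-0.5,0.04],[-0.08,-0.064,0.064,-0.22,-0.165,-0.67,0.04],[-0.1,-0.08,0.08,-0.275,-0.2,-0.84,0.04],[-0.11,-0.09,0.09,-0.33,-0.245,-1,0.04],[-0.12,-0.096,0.097,-0.39,-0.29,-1.18,0.04],[-0.12,-0.096,0.097,-0.4135,-0.309,-1.2556,0.04]]"; python3 jog.py "[[0,0,0,0,0,0,0.04],[0,0,0,0,0,0,0.04]]"; python3 - <<'E'
from h import *
D=lambda a:R.from_euler('z',a)*R.from_matrix([[1,0,0],[0,-1,0],[0,0,-1]])
print(rows([.4503,.011,.088],D(2.7705)),ctrl.state()['joint_pos'])
E
```

```text
time_s: 14.58
eef_pos: [0.4464, 0.0115, 0.1692]
orientation: [-0.002, 0.183, 0.983, 0.0]
force: [-0.7, -0.2, 1.3]
finger_gap: 0.0401
grip_force: 0.0
time_s: 14.82
eef_pos: [0.449, 0.0116, 0.1696]
orientation: [-0.002, 0.185, 0.983, -0.0]
force: [0.9, 0.5, -0.7]
finger_gap: 0.0399
grip_force: 0.0
(array([-1.68343376e-03,  4.02213474e-06,  8.16253539e-02]), array([-0.00127818, -0.00295381, -0.00164197])) [-1.60930510e-01  1.18634412e-01 -3.18396654e-01  1.13692125e+00
 -6.31244985e-04  2.11805106e-01]
```

```bash
python3 jog.py "[[-0.001,0,0.03,0,0,0,0.04],[-0.001,0,0.055,0,0,0,0.04],[-0.001,0,0.075,0,0,0,0.04],[-0.001,0,0.0815,0,0,0,0.04],[-0.001,0,0.0815,0,0,0,0.04]]"; python3 jog.py "[[0,0,0,0,0,0,0.03],[0,0,0,0,0,0,0.02],[0,0,0,0,0,0,0.01],[0,0,0,0,0,0,0],[0,0,0,0,0,0,0]]"
```

```text
time_s: 15.45
eef_pos: [0.4503, 0.0113, 0.0883]
orientation: [-0.001, 0.185, 0.983, -0.0]
force: [0.4, -0.3, -0.1]
finger_gap: 0.0399
grip_force: 0.0
time_s: 16.08
eef_pos: [0.4506, 0.0108, 0.0891]
orientation: [-0.0, 0.185, 0.983, -0.0]
force: [-1.7, -1.6, 5.9]
finger_gap: 0.011
grip_force: 59.3
```

```bash
python3 jog.py "[[0,0,0,0,0,0.12,0],[0,0,0,0,0,0.28,0],[0,0,0,0,0,0.44,0],[0,0,0,0,0,0.6,0],[0,0,0,0,0,0.76,0],[0,0,0,0,0,0.9,0],[0,0,0,0,0,1.0,0],[0,0,0,0,0,1.0,0]]"; cat > st.py <<'E'
from h import *
s=ctrl.state(); print("M",s['wrist_torque'].round(3)); x=tool()[1].as_matrix()[:,0]; print("bar yaw",np.arctan2(x[1],x[0]))
E
python3 st.py; python3 jog.py "[[0,0,0,0,0,0.05,0],[0,0,0,0,0,0.1,0],[0,0,0,0,0,0.1,0]]"; python3 st.py
```

```text
time_s: 17.08
eef_pos: [0.4505, 0.0107, 0.0891]
orientation: [0.0, 0.634, 0.774, -0.001]
force: [-2.8, -2.1, 7.1]
finger_gap: 0.0115
grip_force: 59.4
M [-0.453  0.355 -0.043]
bar yaw 1.7688577313542695
time_s: 17.45
eef_pos: [0.4505, 0.0107, 0.0891]
orientation: [0.0, 0.671, 0.741, -0.001]
force: [-2.2, -2.6, 5.9]
finger_gap: 0.011
grip_force: 59.4
M [-0.445  0.45  -0.069]
bar yaw 1.66957276485126
```

```bash
for i in 1 ; do python3 jog.py "[[0,0,0,0,0,0.02,0],[0,0,0,0,0,0.04,0],[0,0,0,0,0,0.04,0]]"; python3 st.py; done; python3 jog.py "[[0,0,0,0,0,0.02,0],[0,0,0,0,0,0.03,0],[0,0,0,0,0,0.03,0]]"; python3 st.py
```

```text
time_s: 17.82
eef_pos: [0.4505, 0.0107, 0.0891]
orientation: [0.0, 0.686, 0.728, -0.001]
force: [-1.4, -2.2, 7.1]
finger_gap: 0.0109
grip_force: 59.4
M [-0.451  0.441 -0.039]
bar yaw 1.6300079992721408
time_s: 18.2
eef_pos: [0.4504, 0.0107, 0.0891]
orientation: [0.0, 0.696, 0.718, -0.001]
force: [-2.9, -3.2, 7.3]
finger_gap: 0.0111
grip_force: 59.5
M [-0.506  0.435  0.587]
bar yaw 1.6010713887068733
```

```bash
python3 jog.py "[[0,0,0,0,0,0.02,0],[0,0,0,0,0,0.03,0],[0,0,0,0,0,0.03,0]]"; python3 st.py; python3 jog.py "[[0,0,0,0,0,0.03,0.012],[0,0,0,0,0,0.02,0.02],[0,0,0,0,0,0.02,0.04],[0,0,0,0,0,0.02,0.04],[0,0,0,0,0,0.02,0.04]]"; python3 st.py
```

```text
time_s: 18.58
eef_pos: [0.4504, 0.0107, 0.0892]
orientation: [0.0, 0.707, 0.708, -0.001]
force: [-2.4, -3.7, 6.8]
finger_gap: 0.011
grip_force: 67.5
M [-0.643  0.469  1.509]
bar yaw 1.5723481989450891
time_s: 19.2
eef_pos: [0.4503, 0.0111, 0.0884]
orientation: [-0.001, 0.714, 0.7, -0.001]
force: [0.3, -0.3, -0.5]
finger_gap: 0.04
grip_force: 0.0
M [ 0.017 -0.025 -0.002]
bar yaw 1.5506857758174597
```

```bash
python3 jog.py "[[0,0,-0.04,0,0,0,0.04],[0,0,-0.09,0,0,0,0.04],[0,0,-0.1,0,0,0,0.04]]"; python3 - <<'E'
from h import *
D=lambda a:R.from_euler('z',a)*R.from_matrix([[1,0,0],[0,-1,0],[0,0,-1]])
print(rows([.4697,.2466,.17],D(-2.8986)))
E
```

```text
time_s: 19.58
eef_pos: [0.4517, 0.0109, 0.1913]
orientation: [0.001, 0.714, 0.7, 0.001]
force: [0.1, -0.2, -0.2]
finger_gap: 0.04
grip_force: 0.0
(array([0.23600415, 0.01315538, 0.0211724 ]), array([ 1.66268374e-03,  3.52615966e-03, -1.83385069e+00]))
```

```bash
python3 jog.py "[[0.03,0,0,0,0,-0.18,0.04],[0.06,0,0,0,0,-0.36,0.04],[0.09,0.003,0,0,0,-0.54,0.04],[0.12,0.006,0,0,0,-0.72,0.04],[0.15,0.008,0,0,0,-0.9,0.04],[0.18,0.01,0,0,0,-1.08,0.04],[0.21,0.012,0,0,0,-1.26,0.04],[0.236,0.013,0,0,0,-1.44,0.04]]"; python3 jog.py "[[0,0,0,0,0,-0.18,0.04],[0,0,0,0,0,-0.36,0.04],[0,0,0,0,0,-0.394,0.04],[0,0,0,0,0,-0.394,0.04]]"; python3 - <<'E'
from h import *
D=lambda a:R.from_euler('z',a)*R.from_matrix([[1,0,0],[0,-1,0],[0,0,-1]])
print(rows([.4697,.2466,.088],D(-2.8986)),ctrl.state()['joint_pos'])
E
```

```text
time_s: 20.58
eef_pos: [0.4679, 0.2478, 0.1875]
orientation: [-0.001, 0.072, 0.997, -0.0]
force: [0.1, -0.7, 0.8]
finger_gap: 0.04
grip_force: 0.0
time_s: 21.08
eef_pos: [0.4681, 0.2467, 0.188]
orientation: [-0.001, -0.12, 0.993, 0.0]
force: [0.2, 0.1, -0.7]
finger_gap: 0.0399
grip_force: 0.0
(array([-0.00174873, -0.00046849,  0.10004473]), array([ 0.00026145, -0.00201933, -0.00303901])) [ 3.26065663e-01  2.40851189e-01 -1.13855469e-01  1.21807968e+00
  4.31127675e-04  8.61115957e-02]
```

```bash
python3 jog.py "[[-0.001,0,0.04,0,0,0,0.04],[-0.001,0,0.07,0,0,0,0.04],[-0.001,0,0.09,0,0,0,0.04],[-0.001,0,0.1,0,0,0,0.04],[-0.001,0,0.1,0,0,0,0.04]]"; python3 jog.py "[[0,0,0,0,0,0,0.03],[0,0,0,0,0,0,0.02],[0,0,0,0,0,0,0.01],[0,0,0,0,0,0,0],[0,0,0,0,0,0,0]]"; python3 st.py
```

```text
time_s: 21.7
eef_pos: [0.4689, 0.2469, 0.0882]
orientation: [-0.001, -0.121, 0.993, -0.0]
force: [0.5, 1.0, 0.6]
finger_gap: 0.0398
grip_force: 0.0
time_s: 22.32
eef_pos: [0.4699, 0.2462, 0.0894]
orientation: [0.0, -0.121, 0.993, -0.001]
force: [0.9, -6.8, 4.4]
finger_gap: 0.0112
grip_force: 59.2
M [-1.083 -0.204 -0.016]
bar yaw -2.899458613680631
```

```bash
python3 jog.py "[[0,0,0,0,0,-0.12,0],[0,0,0,0,0,-0.28,0],[0,0,0,0,0,-0.44,0],[0,0,0,0,0,-0.6,0],[0,0,0,0,0,-0.76,0],[0,0,0,0,0,-0.9,0],[0,0,0,0,0,-1.03,0],[0,0,0,0,0,-1.03,0]]"; python3 st.py; python3 jog.py "[[0,0,0,0,0,-0.04,0],[0,0,0,0,0,-0.08,0],[0,0,0,0,0,-0.08,0]]"; python3 st.py;  python3 jog.py "[[0,0,0,0,0,-0.02,0],[0,0,0,0,0,-0.03,0],[0,0,0,0,0,-0.03,0]]"; python3 st.py
```

```text
time_s: 23.32
eef_pos: [0.4699, 0.2462, 0.0894]
orientation: [-0.0, -0.595, 0.804, -0.001]
force: [1.7, -5.9, 4.8]
finger_gap: 0.0112
grip_force: 59.2
M [-1.134 -0.135  0.075]
bar yaw -1.867547310230766
time_s: 23.7
eef_pos: [0.4698, 0.2462, 0.0893]
orientation: [-0.0, -0.626, 0.78, -0.001]
force: [1.1, -6.5, 5.1]
finger_gap: 0.0109
grip_force: 59.2
M [-1.122 -0.12   0.029]
bar yaw -1.7888433380652082
time_s: 24.08
eef_pos: [0.4699, 0.2461, 0.0893]
orientation: [-0.0, -0.637, 0.771, -0.001]
force: [1.1, -5.7, 4.5]
finger_gap: 0.011
grip_force: 59.8
M [-1.094 -0.172 -0.609]
bar yaw -1.7602244218410952
```

```bash
python3 jog.py "[[0,0,0,0,0,-0.02,0],[0,0,0,0,0,-0.03,0],[0,0,0,0,0,-0.03,0]]"; python3 st.py; python3 jog.py "[[0,0,0,0,0,-0.01,0.012],[0,0,0,0,0,-0.01,0.02],[0,0,0,0,0,-0.01,0.04],[0,0,0,0,0,-0.01,0.04],[0,0,-0.04,0,0,-0.01,0.04],[0,0,-0.08,0,0,-0.01,0.04],[0,0,-0.1,0,0,-0.01,0.04],[0,0,-0.1,0,0,-0.01,0.04]]"; python3 st.py
```

```text
time_s: 24.45
eef_pos: [0.4699, 0.2462, 0.0894]
orientation: [-0.0, -0.648, 0.762, -0.001]
force: [1.3, -4.6, 4.6]
finger_gap: 0.011
grip_force: 70.3
M [-1.011 -0.135 -1.435]
bar yaw -1.7314026638817732
time_s: 25.45
eef_pos: [0.4698, 0.2474, 0.1896]
orientation: [0.001, -0.653, 0.757, 0.0]
force: [-0.2, 0.7, 0.3]
finger_gap: 0.0398
grip_force: 0.0
M [-0.084 -0.048 -0.024]
bar yaw -1.7182150652374717
```

```bash
python3 - <<'E'
from h import *
a=cv2.imread("pics/s7.png").astype(int); b=ctrl.get_image("scene")[:,:,::-1].astype(int); cv2.imwrite("pics/s8.png",b)
d=np.abs(a-b).max(2)[158:205,318:350]   # tablet region
print((d>50).sum(),d.size)
p=np.argwhere(d>50)+[158,318]; print(p[:25].tolist())
# dark-bar masks near the grips: orientation in the image vs expected from closed yaw
c=ctrl.camera_info("scene")
for g,yaws in (((.4505,.0107),(1.61,1.45+1.61)),((.4699,.2462),(-1.773,3.06))):
    for y in yaws: print(g,y,[proj(c,[g[0]+s*.026*np.cos(y),g[1]+s*.026*np.sin(y),.105]).round(1).tolist() for s in(-1,1)])
for (x0,y0,x1,y1) in((295,180,325,215),(305,150,340,172)):
    s=b[y0:y1,x0:x1]; m=(s[:,:,2]>s[:,:,0]+35)&(s[:,:,2]<170)&(s[:,:,1]<90); q=np.argwhere(m)[:,::-1]+[x0,y0]; print(len(q),q.min(0),q.max(0),q.mean(0))
E
```

```text
415 1504
[[158, 318], [158, 319], [158, 320], [158, 325], [158, 326], [158, 327], [158, 328], [158, 329], [158, 330], [159, 318], [159, 319], [159, 327], [159, 328], [159, 329], [160, 318], [160, 327], [160, 328], [161, 327], [161, 328], [163, 344], [163, 345], [163, 346], [164, 344], [164, 345], [164, 346]]
(0.4505, 0.0107) 1.61 [[310.0, 198.6], [311.0, 189.9]]
(0.4505, 0.0107) 3.06 [[319.1, 194.8], [302.0, 193.5]]
(0.4699, 0.2462) -1.773 [[324.8, 156.8], [320.6, 163.2]]
(0.4699, 0.2462) 3.06 [[330.3, 160.5], [315.2, 159.5]]
20 [309 195] [311 201] [310.05 198.15]
50 [320 155] [325 170] [322.26 160.86][ WARN:0@3.357] global loadsave.cpp:1063 imwrite_ Unsupported depth image for selected encoder is fallbacked to CV_8U.
```

```bash
python3 jog.py "[[0.06,0,-0.03,0,0,0,0.04],[0.12,0,-0.08,0,0,0,0.04],[0.17,0,-0.12,0,0,0,0.04],[0.2,0,-0.15,0,0,0,0.04],[0.2,0,-0.15,0,0,0,0.04],[0.2,0,-0.15,0,0,0,0.04]]"; python3 snap.py w9; python3 - <<'E'
from h import *; import pickle
w=pickle.load(open("pics/w9.pkl","rb")); im=cv2.imread("pics/w9.png").astype(int)
Z=R.from_euler('z',-.082)
for th,cx in((25,0),(28,-.0047),(31,-.0115)):
    Rt=R.from_euler('y',np.radians(th))
    print(th,[proj(w,np.array([.4943,.1257,0])+Z.apply(np.array([cx,0,.014])+Rt.apply([-.006+x,y,.12]))).round(1).tolist() for y in(-.085,.0,.085) for x in(-.006,.006)])
m=((im.min(2)>110)&(im.max(2)-im.min(2)<25)).astype(np.uint8)
k,l,st,ce=cv2.connectedComponentsWithStats(m)
for i in range(1,k):
    if st[i,4]>150: print(st[i],ce[i].round(0),[np.round(v,1) for v in cv2.minAreaRect(np.argwhere(l==i)[:,::-1].astype(np.float32))])
E
```

```text
time_s: 26.25
eef_pos: [0.4399, 0.0492, 0.3371]
orientation: [-0.001, -0.653, 0.758, 0.001]
force: [0.1, -0.3, -0.1]
finger_gap: 0.0398
grip_force: 0.0
[0.43971111 0.04964033 0.33683761]
25 [[239.1, 170.1], [230.5, 169.7], [249.5, 239.9], [241.3, 238.7], [258.5, 300.7], [250.8, 298.8]]
28 [[238.5, 169.7], [230.4, 169.2], [248.8, 239.2], [241.1, 237.7], [257.8, 299.7], [250.5, 297.5]]
31 [[240.0, 169.2], [232.2, 168.5], [250.1, 238.2], [242.8, 236.6], [259.0, 298.4], [252.0, 296.0]]
[ 515    0   37  164 4437] [532.  78.] [array([531.9,  81.4]), array([ 29.1, 164.7]), np.float64(3.3)]
[ 555    0   35   39 1145] [571.  18.] [array([572.,  19.]), array([38., 34.]), np.float64(90.0)]
[240  31 147  50 743] [318.  63.] [array([315.4,  57.4]), array([ 31.3, 148. ]), np.float64(80.6)]
[548  98  48  55 920] [564. 132.] [array([572.8, 126.6]), array([46.7, 54.2]), np.float64(4.1)]
[  2 126  54 118 187] [ 29. 187.] [array([ 28.2, 184.6]), array([128.4,   1.8]), np.float64(65.6)]
[   0  142  107  223 2974] [ 47. 256.] [array([ 39.4, 258.1]), array([242.1,  38.3]), np.float64(62.3)]
[233 167  24  97 966] [245. 215.] [array([244.5, 214.7]), array([96.6, 10.6]), np.float64(81.7)]
[312 248  15  34 281] [320. 266.] [array([319. , 264.5]), array([33., 14.]), np.float64(90.0)]
[493 266 147  62 770] [564. 313.] [array([566.1, 318.7]), array([ 55.4, 136.9]), np.float64(64.0)]
```

The tablet strip sits where expected and both bars match the closed direction. Handing in.

```bash
python3 -c "
from workcell import ctrl
print(ctrl.finish_job())"
```

```text
the job is handed in; nothing more can be done
None
```

The tablet leans in the middle of the stand (about 1 mm off centre) and was set down gently; both catches were then turned to their end stops, and the job was handed in at about 26 s of the 64 s allowed, with no verdict returned.

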